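# Draw a rail out of its carton to the pencil line and hold it for sawing

### The arm

A 7-joint arm with a two-finger parallel gripper is mounted at the origin on the work surface. World frame = base frame: x ahead of the robot, y to its left, z up, the work surface at z = 0. Lengths are in m, angles in rad, forces in N, time in s.
With the tool pointing down it reaches from about 0.4 to 0.9 m from the base axis. Payload 5.6 kg.
Tool frame: the origin (TCP) lies on the front face of the gripper's body, between the roots of the fingers; the fingertips stand 88 mm ahead of it and the grasp point (between the pads) lies 69 mm ahead of it; x points along the fingers, z is the direction in which the jaws open and shut, and the axes are right-handed (so a half turn about x gives the same grasp; the last joint's range is limited). The gripper opens to 92 mm and grips with 3 to 60 N. Pads are 20 mm wide; open, the fingers measure 128 mm over their backs; the gripper's body (75 mm by 189 mm) begins 69 mm behind the grasp point.
Start: joints at [-1.213, 0.468, -0.012, 1.603, 0.006, 1.071, -0.056], TCP at [0.254, 0.598, 0.303] pointing down, gripper open.
Joint ranges: [-2.53, 2.53], [-0.31, 2.02], [-1.57, 1.55], [0.28, 2.44], [-1.29, 4.43], [0.15, 1.84], [-2.92, 2.92]. Speed limits (rad/s): [2.57, 2.57, 3.14, 3.14, 3.14, 3.14, 3.14].

### API

Orientations are given as a rotation vector (axis times angle).
In Python, from bench import arm gives the robot as it stands. The module is installed in compiled form; this text tells all that it offers.
- The arm moves only by the tool drive_tool, never from a script. Its argument "plan" is a list of rows, each a list of 3 entries, a list of its own where there are three numbers: the turn, a rotation vector about the tool's x, y, z in rad, then the shift along the tool's x, y, z in m, then the closure, from 0 (fully open) to 1 (shut). In form: [[[wx, wy, wz], [tx, ty, tz], jaw], ...]. A call has 1 to 20 rows; each row is the pose to reach, as a shift and turn from the pose commanded when the call began, along the tool's axes at that moment; what a row does not reach only later rows make up. A row lasts 1/8 s, in which the tool goes at most 62.5 mm and 10.7 degrees, less where a joint would pass 70% of its speed; a pose out of reach is approached as far as the arm can. A call with a gripper value outside its range is refused whole. The fingers move at their own pace and stop on an object; "squeeze" is the grip in N (left out, the last holds). Time passes only in rows, so rows that repeat a pose let the fingers close. It gives the time, the measured TCP pose, the force and the opening at its end, in the units of the state.
- arm.state(): the state, without advancing time (a new reading comes with each control period).
- arm.camera(name): name is "scene" or "top" or "wrist"; returns (picture, depth): 400x640x3 uint8, blue, green, red; 400x640 float32, m along the optical axis (not along the pixel's ray), 0 where there is no reading.
- arm.calibration(name): a dict with "K" (3x3 intrinsics, pixels), "origin" and "attitude" of the camera in the world; the wrist camera has in their place "tool_from_camera" (4x4, takes a point from camera to tool coordinates, whose origin is the TCP and whose axes are the tool frame's). Camera axes: x right, y up, looking along -z (the intrinsics and any distortion apply to the point x, -y, -z); pixel columns grow to the right and rows downward; lengths in m; the calibration is good to about 2 mm. A picture is of the moment at which its call begins: read the wrist's pose just before it. calibration takes no time and is no camera call.
- arm.hand_in(): hands the job in, once; it reports no verdict.
Trained networks look in the newest picture that a camera, given by its name, has taken for a name from the list of things; names that differ only in an ending like _2 or _b are one class to them, and where a whole thing is asked for, a point or a joint stands for the part that bears it (a point fixed in the world has none). Each returns a list of dicts, best first, with "confidence" (0 to 1); they miss things now and then, are a little off and sometimes report something else, mostly with a low value. They report only what shows in the picture. A call takes as long as a camera call.
- arm.boxes_of(target, camera): "bbox" ([centre column, centre row, width, height] in pixels, round what is visible of it).
- arm.outline_of(target, camera): "pixels" (400x640 bool, what is visible of it) and "bbox" ([centre column, centre row, width, height] in pixels, round what is visible of it).
The state is a dict: "time": time; "joints": joint angles; "dq": joint speeds; "tau": joint torques, N m; "position": TCP position; "eef_rot": TCP orientation; "ft_force": force on the tool from outside, world axes, zero at the start; "wrist_torque": the same for the moment, N m; "finger_gap": finger opening in m.
Only numpy, scipy, OpenCV 4.12 (cv2) and the standard library are available. Lean on these libraries where they do the work, as an engineer would, in place of code of your own. Each camera call takes 0.05 s, during which the arm holds its last target. There are 200 camera calls.

### The job

The wooden rail lies in a shallow carton on the bench block, shut in by the one cardboard flap still standing at the open end: swing that flap outward and fold it down until it slopes well below the carton's floor, clear of the rail. Then slide the rail, flat on the carton's floor, straight out through that end until the pencil line across it lies over the end edge of the block. Most of the rail then overhangs and would tip off, so finish while still holding it level there, ready for sawing: do not let go, and do not disturb the mallet, the glue bottle or the offcut.

Things in the scene. Friction and masses are not known exactly. Their poses are not given: they have to be found in the camera images.
- stand: Fixed wooden block 330 (x) x 150 (y) x 100 mm high with a cardboard tray fixed on top: floor face 104 mm above the bench, 4 mm side and rear walls up to 136 mm, inner width 142 mm, no wall at its +x end (the outlet), only the hinged flap. Other flaps hang outside, adding up to 25 mm. Origin: centre of the block's underside, on the bench; x points out through the outlet, z up.
- outlet (a point): Middle of the outlet's end edge, at the tray floor's upper face (104 mm above the bench, 165 mm from the block's centre along the block's x). The block's end face and the floor end both lie at this x. Axes as the block's: x outward, y along the edge, z up.
- flap (a joint): Outlet flap's angle, rad: 0 upright (shut), 1.57 straight out, 2.9 (stop) hanging down; starts at 0 to 0.4. Cardboard 142 wide x 75 long x 4 mm, hinged along the block's end edge 100 mm above the bench (4 mm under point outlet), its inner face through the hinge line. Its stiff crease stays where it is left; about 0.5 N at the free edge moves it.
- flap_edge (a point): Middle of the flap's free edge on its inner face, 75 mm from the hinge line.
- board: The rail: loose pale board 260 (x) x 44 (y) x 28 mm, 0.15-0.25 kg, flat on the tray floor, near the tray's middle line, turned up to 0.08 rad, outer (+x) end 4 to 40 mm inside the outlet. That end has a slot 16 wide, 40 mm deep; the other is plain. Origin: centre of its underside; x to the slotted end, z up. With the line at the edge its centre of mass is about 30 mm outside: it tips unless held.
- board_mark (a point): Middle of the dark pencil line, 3 mm wide, square across the rail and down its sides, at the level of the rail's underside: 165 mm from the slotted end, 95 mm from the plain end (x = -35 mm from the rail's origin).
- mallet: Loose wooden mallet lying on the bench, 190 mm handle, head 50 x 110 x 60 mm; leave alone. Origin under the handle's middle region, on the bench.
- glue: Loose plastic glue bottle, 60 mm diameter, 150 mm high, standing; leave alone. Origin: centre of its underside.
- offcut: Loose small stepped wood offcut, 90 x 60 mm, 42 mm high; leave alone. Origin: centre of its underside.

How it is judged:
By the outcome, as a careful person would: the job done as asked, in the order asked, and still so for the second after the job is handed in, while the arm keeps its last pose, push and grip.
It also fails if it takes over 54 s, if anything falls off the work surface, if the arm or the gripper's body presses on something with over 40 N, if the wrist force passes 120 N, or if a joint passes its speed limit or range.

## Working session

There is one attempt and no reset: what is moved stays moved. The work goes in short steps, Python scripts to look and compute and a tool call to move; the robot and the scene stay as the last step left them, time stands still between calls to the robot, and variables do not carry over. Pictures are saved under pics/ and viewed, about 8 in all and at most 12, crops included, and the job is handed in when it is done.

Besides the shell and the picture viewer there is one more tool, called after ">>>" by a JSON object that holds its "fn" and its "kwargs". drive_tool: Moves the arm, as the interface text tells. Its arguments: {"type":"object","properties":{"plan":{"type":"array"},"squeeze":{"type":"number"}},"required":["plan"]}

```bash
mkdir -p pics; cat > h.py <<'E'
import numpy as np, cv2
from scipy.spatial.transform import Rotation as R
from bench import arm
def campose(name, st=None):
    c=arm.calibration(name); K=np.array(c["K"])
    if name=="wrist":
        st=st or arm.state(); T=np.eye(4); T[:3,:3]=R.from_rotvec(st["eef_rot"]).as_matrix(); T[:3,3]=st["position"]
        return K,T@np.array(c["tool_from_camera"])
    A=np.array(c["attitude"],float); T=np.eye(4)
    T[:3,:3]=A if A.shape==(3,3) else R.from_rotvec(A).as_matrix(); T[:3,3]=c["origin"]; return K,T
def cloud(name,depth,P):
    K,T=P; v,u=np.mgrid[:400,:640]
    x=(u-K[0,2])/K[0,0]*depth; y=(v-K[1,2])/K[1,1]*depth
    p=np.stack([x,-y,-depth],-1)@T[:3,:3].T+T[:3,3]; p[depth<=0]=np.nan; return p
def proj(P,pts):
    K,T=P; q=(np.atleast_2d(pts)-T[:3,3])@T[:3,:3]
    return np.c_[K[0,2]+K[0,0]*q[:,0]/-q[:,2], K[1,2]-K[1,1]*q[:,1]/-q[:,2]]
E
cat > a.py <<'E'
from h import *
print({k:arm.calibration("top")[k] for k in arm.calibration("top")}); print({k:arm.calibration("wrist")[k] for k in arm.calibration("wrist")})
s=arm.state(); print({k:np.round(v,3) for k,v in s.items()})
ims=[]
for n in ["top","scene"]:
    im,d=arm.camera(n); P=campose(n); c=cloud(n,d,P); np.save(n+".npy",c); cv2.imwrite("pics/%s0.png"%n,im)
    for t in ["stand","flap","board","mallet","glue","offcut"]:
        o=arm.outline_of(t,n)
        for k in o[:1]:
            m=k["pixels"]; q=c[m]; q=q[~np.isnan(q[:,0])]
            print(n,t,round(k["confidence"],2),np.round(k["bbox"]),np.round(np.median(q,0),3),np.round(np.percentile(q,[2,98],axis=0),3).tolist())
            np.save(f"m_{n}_{t}.npy",m)
E
python3 a.py
```

```text
{'K': array([[503.65405153,   0.        , 324.23825045],
       [  0.        , 503.65405153, 193.58684594],
       [  0.        ,   0.        ,   1.        ]]), 'origin': array([0.44905857, 0.04971911, 1.6439494 ]), 'attitude': array([ 0.03452685, -0.05791019, -1.56129142])}
{'K': array([[306.62228486,   0.        , 321.64157582],
       [  0.        , 306.62228486, 197.33383965],
       [  0.        ,   0.        ,   1.        ]]), 'tool_from_camera': array([[ 3.41266039e-04,  2.34678941e-01, -9.72072877e-01,
        -8.26210556e-02],
       [ 2.67118289e-05,  9.72072931e-01,  2.34678964e-01,
         6.55078298e-02],
       [ 9.99999941e-01, -1.06053805e-04,  3.25466775e-04,
        -7.94378766e-04],
       [ 0.00000000e+00,  0.00000000e+00,  0.00000000e+00,
         1.00000000e+00]])}
{'time': np.float64(0.0), 'joints': array([-1.213,  0.468, -0.012,  1.604,  0.006,  1.071, -0.056]), 'dq': array([-0.   ,  0.   ,  0.001,  0.003,  0.001, -0.   ,  0.001]), 'tau': array([ 1.0000e-03, -5.2058e+01, -1.2000e-02, -2.4373e+01, -5.7000e-02,
        1.8000e-02,  0.0000e+00]), 'position': arr
[... 781 characters left out ...]
] [[0.535, -0.094, -0.003], [0.661, -0.05, 0.18]]
scene stand 0.78 [343. 222. 129.  89.] [0.624 0.094 0.103] [[0.467, -0.071, 0.004], [0.684, 0.27, 0.155]]
scene flap 0.8 [289. 219.  19.  45.] [ 0.614 -0.062  0.134] [[0.413, -0.079, -0.003], [0.674, -0.04, 0.173]]
scene board 0.67 [334. 210.  89.  36.] [0.581 0.074 0.128] [[0.536, -0.039, 0.103], [0.618, 0.202, 0.132]]
scene mallet 0.75 [194. 273.  54.  71.] [ 0.743 -0.31   0.038] [[0.545, -0.38, 0.004], [0.77, -0.269, 0.063]]
scene glue 0.79 [433. 193.  24.  39.] [0.509 0.425 0.073] [[0.425, 0.405, -0.003], [0.523, 0.488, 0.148]]
scene offcut 0.91 [191. 224.  29.  30.] [ 0.454 -0.36   0.02 ] [[0.404, -0.399, -0.003], [0.502, -0.324, 0.041]]
```

```bash
python3 - <<'E'
import cv2,numpy as np
a=cv2.imread("pics/top0.png")[90:290,150:500]; b=cv2.imread("pics/scene0.png")[140:320,130:480]
b=cv2.resize(b,(800,411)); a=cv2.resize(a,(800,457)); cv2.imwrite("pics/t.png",a); cv2.imwrite("pics/s.png",b)
c=np.load("top.npy"); m=np.load("m_top_board.npy")
q=c[m]; q=q[(abs(q[:,2]-.132)<.006)]
r=cv2.minAreaRect((q[:,:2]*1000).astype(np.float32)); print("board",r,cv2.boxPoints(r).round().tolist(),np.median(q[:,2]))
# walls of tray
w=c[(c[...,2]>.13)&(c[...,2]<.142)&(c[...,0]>.42)&(c[...,0]<.72)&(c[...,1]>-.06)&(c[...,1]<.32)&~cv2.dilate(m.astype(np.uint8),np.ones((5,5))).astype(bool)]
r=cv2.minAreaRect((w[:,:2]*1000).astype(np.float32)); print("walls",len(w),r,cv2.boxPoints(r).round().tolist())
f=c[np.load("m_top_flap.npy")]; f=f[f[:,2]>.14]
print(len(f)); print(f[np.argsort(f[:,0])][::12].round(3).tolist())
E
```

```text
board ((568.2232055664062, 77.53738403320312), (44.57487869262695, 259.2076721191406), 12.968962669372559) [[517.0, 199.0], [576.0, -54.0], [619.0, -44.0], [561.0, 209.0]] 0.13249063702192299
walls 869 ((561.0927734375, 101.43548583984375), (169.91062927246094, 341.5509033203125), 12.982778549194336) [[440.0, 249.0], [517.0, -84.0], [682.0, -46.0], [606.0, 287.0]]
129
[[0.533, -0.08, 0.167], [0.545, -0.083, 0.172], [0.556, -0.076, 0.175], [0.568, -0.076, 0.176], [0.581, -0.069, 0.156], [0.594, -0.067, 0.176], [0.608, -0.063, 0.158], [0.621, -0.061, 0.174], [0.633, -0.062, 0.169], [0.646, -0.054, 0.159], [0.659, -0.055, 0.179]]
```

View pics/t.png

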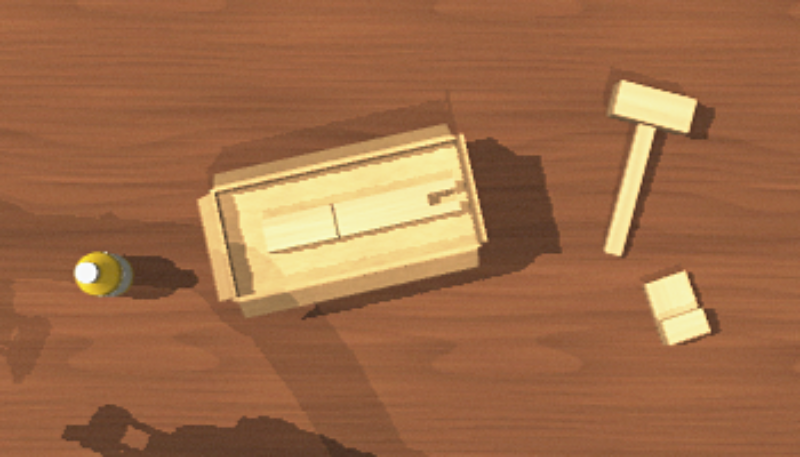

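View pics/s.png

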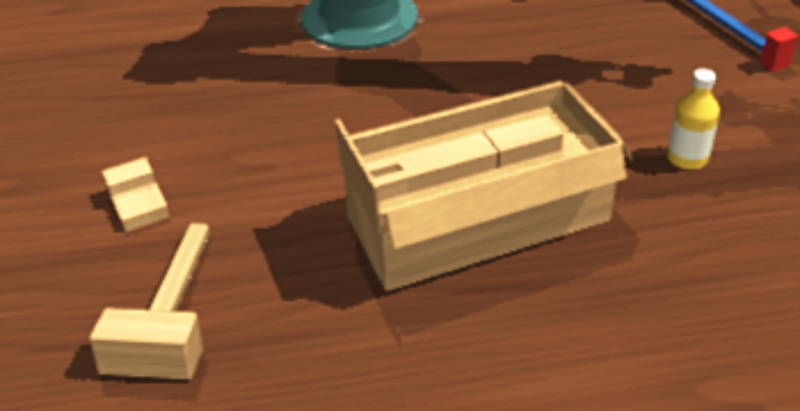

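The top view shows the tray in the middle with its outlet towards -y. The flap stands near upright at crop column ~475, the slotted end is just inside it, and the pencil line is at crop ~(337,220). The scene view agrees with this. The mallet and offcut lie 0.2 m or more beyond the outlet. Next I work out a viewing pose.

```bash
cat >> h.py <<'E'
def target(ang, sgn=1, pitch=0):
    u=np.array([np.cos(ang),np.sin(ang),0]); v=sgn*np.array([-u[1],u[0],0]); x=np.array([0,0,-1.])
    return np.c_[x,np.cross(v,x),v]
def rel(Rt,p,st=None):
    st=st or arm.state(); R0=R.from_rotvec(st["eef_rot"]).as_matrix()
    return R.from_matrix(R0.T@Rt).as_rotvec().round(3).tolist(), (R0.T@(np.array(p)-st["position"])).round(4).tolist()
E
python3 - <<'E'
from h import *
s=arm.state(); print(R.from_rotvec(s["eef_rot"]).as_matrix().round(3))
for sg in(1,-1):
    T=target(np.radians(-77.03),sg); print(sg,T.round(3).tolist(),rel(T,[.597,-.045,.30]))
E
```

```text
[[ 0.    -0.921  0.39 ]
 [ 0.     0.39   0.921]
 [-1.    -0.     0.   ]]
1 [[0.0, -0.224, 0.974], [0.0, 0.974, 0.224], [-1.0, 0.0, 0.0]] ([0.944, 0.0, 0.0], [0.0027, -0.5672, -0.4585])
-1 [[0.0, 0.224, -0.974], [0.0, -0.974, -0.224], [-1.0, 0.0, -0.0]] ([-2.198, -0.0, 0.0], [0.0027, -0.5672, -0.4585])
```

>>> {"fn": "drive_tool", "kwargs": {"plan": [[[0.944, 0, 0], [0, -0.567, -0.458], 1], [[0.944, 0, 0], [0, -0.567, -0.458], 1], [[0.944, 0, 0], [0, -0.567, -0.458], 1], [[0.944, 0, 0], [0, -0.567, -0.458], 1], [[0.944, 0, 0], [0, -0.567, -0.458], 1], [[0.944, 0, 0], [0, -0.567, -0.458], 1], [[0.944, 0, 0], [0, -0.567, -0.458], 1], [[0.944, 0, 0], [0, -0.567, -0.458], 1], [[0.944, 0, 0], [0, -0.567, -0.458], 1], [[0.944, 0, 0], [0, -0.567, -0.458], 1], [[0.944, 0, 0], [0, -0.567, -0.458], 1], [[0.944, 0, 0], [0, -0.567, -0.458], 1], [[0.944, 0, 0], [0, -0.567, -0.458], 1], [[0.944, 0, 0], [0, -0.567, -0.458], 1], [[0.944, 0, 0], [0, -0.567, -0.458], 1], [[0.944, 0, 0], [0, -0.567, -0.458], 1]], "squeeze": 30}}

```text
time: 2.7
position: [0.5968, -0.0431, 0.3028]
eef_rot: [-0.179, 1.563, 0.18]
ft_force: [-0.3, -0.1, -0.3]
finger_gap: 0.0005
```

```bash
python3 - <<'E'
from h import *
s=arm.state(); im,d=arm.camera("wrist"); P=campose("wrist",s); c=cloud("wrist",d,P); np.save("w1.npy",c)
cv2.imwrite("pics/w1.png",im)
for t in ["board","flap","stand"]:
    o=arm.outline_of(t,"wrist")
    for k in o[:2]: print(t,k["confidence"],np.round(k["bbox"]))
    if o: np.save(f"mw_{t}.npy",o[0]["pixels"])
a=np.radians(-77.03); u=np.array([np.cos(a),np.sin(a)]); v=np.array([-u[1],u[0]])
O=np.array([.597,-.055])
q=np.dstack([(c[...,:2]-O)@u,(c[...,:2]-O)@v,c[...,2]])
np.save("q1.npy",q)
m=np.load("mw_board.npy"); b=q[m]; b=b[abs(b[:,2]-.132)<.006]
print("board n",len(b),b.min(0),b.max(0),np.median(b[:,2])); r=cv2.minAreaRect((b[:,:2]*1000).astype(np.float32)); print(r)
m=np.load("mw_flap.npy"); f=q[m]; f=f[~np.isnan(f[:,0])]; print("flap",np.percentile(f,[2,25,50,75,98],axis=0).round(4).tolist())
f=f[f[:,2]>.14]; A=np.c_[f[:,1:],np.ones(len(f))]; k=np.linalg.lstsq(A,f[:,0],rcond=None)[0]; print("flap x= a*y+b*z+c",k.round(4))
# side wall tops: histogram of y for z in .133-.14
w=q[(abs(q[...,2]-.136)<.004)&(q[...,0]<-.02)&(abs(q[...,1])>.05)]
h,e=np.histogram(w[:,1],np.arange(-.12,.12,.004)); print([(round(x,3),n) for x,n in zip(e,h) if n])
E
```

```text
board 0.76 [324. 106.  62. 212.]
flap 0.6 [324. 234. 193.  38.]
stand 0.64 [323. 125. 240. 250.]
stand 0.16 [322. 104.  62. 208.]
board n 10518 [-0.16519874 -0.01906398  0.12625583] [-0.00617567  0.02501939  0.13515814] 0.13264142295483028
((-85.68824005126953, 2.976835250854492), (159.03048706054688, 44.05830383300781), 0.012526437640190125)
flap [[0.0079, -0.0651, 0.1067], [0.0086, -0.0405, 0.127], [0.0093, 0.0113, 0.1496], [0.0098, 0.0478, 0.1685], [0.0137, 0.0719, 0.1764]]
flap x= a*y+b*z+c [-0.002   0.0467  0.0025]
[(np.float64(-0.08), np.int64(193)), (np.float64(-0.076), np.int64(902)), (np.float64(-0.072), np.int64(1141)), (np.float64(-0.068), np.int64(165)), (np.float64(0.072), np.int64(846)), (np.float64(0.076), np.int64(1099)), (np.float64(0.08), np.int64(472)), (np.float64(0.084), np.int64(3))]
```

View pics/w1.png

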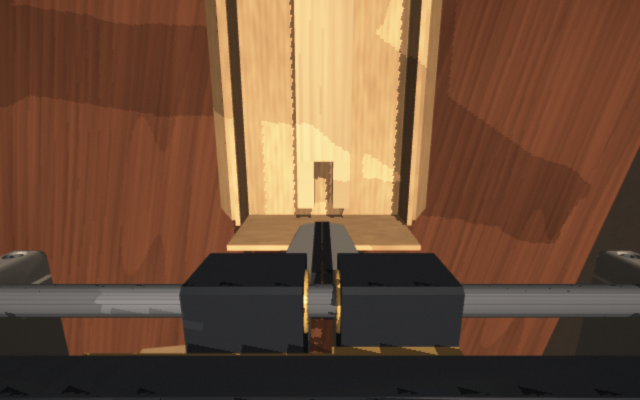

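The flap stands across rows 215-250 of the wrist view, with the closed fingers just inside it at (322,240). Hinge height, flap length and rail width all match the given sizes. Now I fold the flap along an arc.

>>> {"fn": "drive_tool", "kwargs": {"plan": [[[0, 0, 0], [0.07, 0, 0], 1], [[0, 0, 0], [0.07, 0, 0], 1], [[0, 0, 0], [0.07, -0.015, 0], 1], [[0, 0, 0], [0.07, -0.027, 0], 1], [[0, 0, 0], [0.072, -0.039, 0], 1], [[0, 0, 0], [0.074, -0.049, 0], 1], [[0, 0, 0], [0.079, -0.057, 0], 1], [[0, 0, 0], [0.085, -0.063, 0], 1], [[0, 0, 0], [0.097, -0.068, 0], 1], [[0, 0, 0], [0.109, -0.071, 0], 1], [[0, 0, 0], [0.12, -0.074, 0], 1], [[0, 0, 0], [0.13, -0.077, 0], 1], [[0, 0, 0], [0.142, -0.076, 0], 1], [[0, 0, 0], [0.152, -0.072, 0], 1], [[0, 0, 0], [0.158, -0.067, 0], 1], [[0, 0, 0], [0.159, -0.057, 0], 1], [[0, 0, 0], [0.159, -0.057, 0], 1]]}}

```text
time: 5.03
position: [0.6097, -0.0985, 0.1438]
eef_rot: [-0.178, 1.563, 0.179]
ft_force: [-0.1, -0.4, -0.6]
finger_gap: 0.0006
```

>>> {"fn": "drive_tool", "kwargs": {"plan": [[[0, 0, 0], [0, -0.015, 0], 1], [[0, 0, 0], [-0.06, -0.015, 0], 1], [[0, 0, 0], [-0.115, -0.01, 0], 0.25], [[0, 0, 0], [-0.115, 0.05, 0], 0.25], [[0, 0, 0], [-0.115, 0.1, 0], 0.25], [[0, 0, 0], [-0.115, 0.15, 0], 0.25], [[0, 0, 0], [-0.115, 0.186, 0], 0.25], [[0, 0, 0], [-0.115, 0.186, 0], 0.25], [[0, 0, 0], [-0.115, 0.186, 0], 0.25]]}}

```text
time: 6.15
position: [0.5687, 0.0795, 0.2591]
eef_rot: [-0.177, 1.563, 0.175]
ft_force: [-0.7, -0.9, -0.2]
finger_gap: 0.0676
```

```bash
cat >> h.py <<'E'
a=np.radians(-77.03); u=np.array([np.cos(a),np.sin(a)]); v=np.array([-u[1],u[0]]); H=np.array([.5997,-.0615])
def blk(c): return np.concatenate([((c[...,:2]-H)@u)[...,None],((c[...,:2]-H)@v)[...,None],c[...,2:]],-1)
E
python3 - <<'E'
from h import *
s=arm.state(); print(blk(np.array(s["position"])),s["finger_gap"])
ims=[]
for n in ["scene","wrist"]:
    s=arm.state(); im,d=arm.camera(n); P=campose(n,s); q=blk(cloud(n,d,P)); cv2.imwrite(f"pics/{n}2.png",im)
    ims.append(im)
    o=arm.outline_of("flap",n)
    if o:
        f=q[o[0]["pixels"]]; f=f[~np.isnan(f[:,0])]; print(n,"flap",o[0]["confidence"],o[0]["bbox"],np.percentile(f,[5,50,95],axis=0).round(3).tolist())
    f=q[(q[...,0]>.003)&(q[...,0]<.06)&(abs(q[...,1])<.06)&(q[...,2]>.015)&(q[...,2]<.12)]
    if len(f)>20: print(n,"geo",len(f),[ (x,np.median(f[abs(f[:,0]-x)<.004][:,2]).round(3)) for x in (.008,.016,.024,.032,.04,.05)])
    m=(abs(q[...,2]-.132)<.006)&(abs(q[...,1])<.04)&(q[...,0]>-.33)&(q[...,0]<.05); b=q[m]
    if len(b)>50: print(n,"board",len(b),cv2.minAreaRect((b[:,:2]*1000).astype(np.float32)),b[:,0].max())
cv2.imwrite("pics/c2.png",np.vstack([cv2.resize(ims[0][140:320,130:480],(540,278)),cv2.resize(ims[1],(480,300),interpolation=cv2.INTER_AREA) if 0 else cv2.copyMakeBorder(cv2.resize(ims[1],(480,300)),0,0,0,60,0)]))
E
```

```text
[-0.14439955  0.00142038  0.25911607] 0.06761630381598707
scene flap 0.6 [284.1, 239.1, 25.9, 45.1] [[0.0, -0.062, 0.034], [0.018, 0.009, 0.065], [0.035, 0.071, 0.095]]
scene geo 496 [(0.008, np.float64(0.082)), (0.016, np.float64(0.07)), (0.024, np.float64(0.056)), (0.032, np.float64(0.043)), (0.04, np.float64(0.035)), (0.05, np.float64(nan))]
scene board 882 ((-172.17481994628906, -1.2960090637207031), (78.3263931274414, 314.8786315917969), 89.3171157836914) -0.0143979889375817
wrist board 18910 ((-151.27005004882812, 1.7828292846679688), (244.49514770507812, 44.15622329711914), 0.044472578912973404) -0.02902909515427629
  return _methods._mean(a, axis=axis, dtype=dtype,
  ret = ret.dtype.type(ret / rcount)
```

View pics/c2.png

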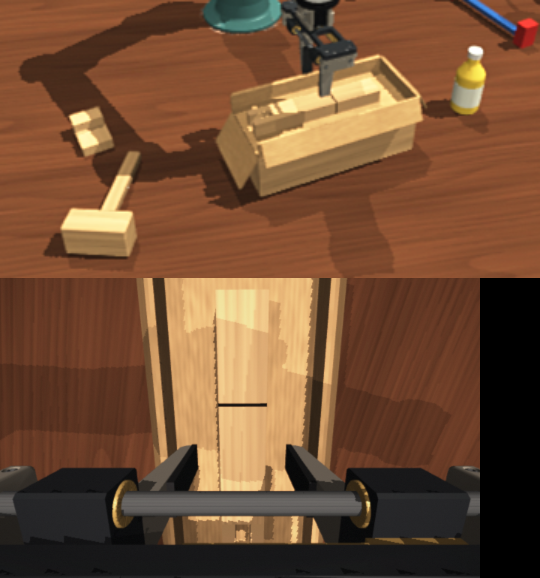

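The flap now slopes at about 2.6 rad, and the scene crop shows it hanging outward at (240,155). The rail is unmoved. The pencil line is at (242,405) in the crop, behind the open fingers, which straddle the rail. Next: descend and grip.

>>> {"fn": "drive_tool", "kwargs": {"plan": [[[0, 0, 0], [0.03, 0.004, 0], 0.25], [[0, 0, 0], [0.055, 0.004, 0], 0.25], [[0, 0, 0], [0.062, 0.004, 0], 0.25], [[0, 0, 0], [0.062, 0.004, 0], 0.25], [[0, 0, 0], [0.062, 0.004, 0], 0.55], [[0, 0, 0], [0.062, 0.004, 0], 0.6], [[0, 0, 0], [0.062, 0.004, 0], 0.6], [[0, 0, 0], [0.062, 0.004, 0], 0.6], [[0, 0, 0], [0.062, 0.004, 0], 0.6]], "squeeze": 30}}

```text
time: 7.48
position: [0.5677, 0.0853, 0.1974]
eef_rot: [-0.177, 1.562, 0.178]
ft_force: [-0.0, 0.9, 6.2]
finger_gap: 0.0438
```

```bash
cat > mk.py <<'E'
from h import *
import sys
s=arm.state(); print("t",s["time"].round(2),"tcp",blk(np.array(s["position"])).round(4),"F",np.round(s["ft_force"],1),"gap",round(float(s["finger_gap"]),4))
im,d=arm.camera("wrist"); P=campose("wrist",s); q=blk(cloud("wrist",d,P)); cv2.imwrite(f"pics/w_{sys.argv[1]}.png",im)
# sample rail's top at z=.132 along its x: grey profile in block frame
xs=np.arange(-.3,.04,.0005); prof=[]
for x in xs:
    w=[np.r_[H+u*x+v*y,.132] for y in np.arange(-.012,.016,.002)]
    p=proj(P,np.array(w)).round().astype(int); ok=(p[:,0]>=0)&(p[:,0]<640)&(p[:,1]>=0)&(p[:,1]<400)
    prof.append(im[p[ok,1],p[ok,0]].mean() if ok.sum()>10 else np.nan)
prof=np.array(prof); np.save("prof.npy",np.c_[xs,prof])
sub=(xs<float(s is not None)*(blk(np.array(s["position"]))[0]-.02)); g=prof-cv2.blur(np.nan_to_num(prof,nan=np.nanmean(prof)).reshape(-1,1).astype(np.float32),(1,41)).ravel()
g[~sub]=np.nan; i=np.argsort(np.where(np.isnan(g),9e9,g))[:6]; print("dark line x",xs[i].round(4),g[i].round(0))
b=q[(abs(q[...,2]-.132)<.006)&(abs(q[...,1])<.04)&(q[...,0]<.0)]; print("rail",cv2.minAreaRect((b[:,:2]*1000).astype(np.float32)),b[:,0].min().round(4),np.median(b[:,2]).round(4))
E
python3 mk.py grip
```

```text
Traceback (most recent call last):
  File "mk.py", line 3, in <module>
    s=arm.state(); print("t",s["time"].round(2),"tcp",blk(np.array(s["position"])).round(4),"F",np.round(s["ft_force"],1),"gap",round(float(s["finger_gap"]),4))
                             ^^^^^^^^^^^^^^^
AttributeError: 'float' object has no attribute 'round'
```

```bash
sed -i 's/s\["time"\].round(2)/round(s["time"],2)/' mk.py; python3 mk.py grip
```

```text
t 7.47 tcp [-0.1502  0.0017  0.1974] F [-0.   0.9  6.2] gap 0.0438
dark line x [-0.178  -0.1785 -0.179  -0.1775 -0.177  -0.1795] [-141. -140. -136. -134.  -89.  -89.]
rail ((-177.74325561523438, 1.5647163391113281), (72.41902923583984, 178.3693389892578), 89.26560974121094) -0.2671 0.1327
```

View pics/w_grip.png

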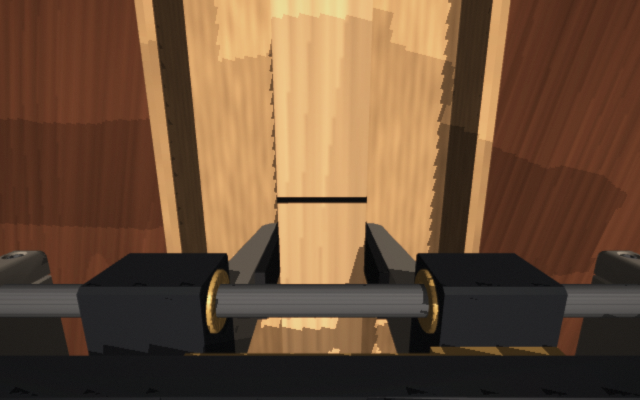

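The fingers hold the rail (gap 43.8 mm). The mark is at (322,200), at x = -0.178 m from the end edge, as the dimensions predict. First I slide part of the way and watch the force.

>>> {"fn": "drive_tool", "kwargs": {"plan": [[[0, 0, 0], [-0.0005, -0.01, 0], 0.6], [[0, 0, 0], [-0.0005, -0.03, 0], 0.6], [[0, 0, 0], [-0.0005, -0.05, 0], 0.6], [[0, 0, 0], [-0.0005, -0.07, 0], 0.6], [[0, 0, 0], [-0.0005, -0.09, 0], 0.6], [[0, 0, 0], [-0.0005, -0.105, 0], 0.6], [[0, 0, 0], [-0.0005, -0.11, 0], 0.6], [[0, 0, 0], [-0.0005, -0.11, 0], 0.6]]}}

```text
time: 8.52
position: [0.5919, -0.0233, 0.1974]
eef_rot: [-0.177, 1.564, 0.176]
ft_force: [-1.0, 2.3, 5.9]
finger_gap: 0.0437
```

```bash
python3 mk.py mid
```

```text
t 8.53 tcp [-0.039   0.001   0.1974] F [-1.   2.3  5.9] gap 0.0437
dark line x [-0.067  -0.0665 -0.0675 -0.066  -0.0655 -0.068 ] [-146. -145. -141. -138.  -92.  -88.]
rail ((-77.93250274658203, 0.2807655334472656), (72.1812744140625, 155.7789764404297), 89.92390441894531) -0.1558 0.1327
```

>>> {"fn": "drive_tool", "kwargs": {"plan": [[[0, 0, 0], [0, -0.015, 0], 0.6], [[0, 0, 0], [0, -0.035, 0], 0.6], [[0, 0, 0], [0, -0.05, 0], 0.6], [[0, 0, 0], [0, -0.06, 0], 0.6], [[0, 0, 0], [0, -0.065, 0], 0.6], [[0, 0, 0], [0, -0.066, 0], 0.6], [[0, 0, 0], [0, -0.066, 0], 0.6]]}}

```text
time: 9.45
position: [0.6064, -0.0866, 0.1973]
eef_rot: [-0.176, 1.564, 0.178]
ft_force: [-0.3, 4.5, 5.5]
finger_gap: 0.0437
```

```bash
python3 mk.py end; python3 - <<'E'
import cv2; im=cv2.imread("pics/w_end.png"); cv2.imwrite("pics/w_endc.png",cv2.resize(im[110:290,180:460],(784,504)))
E
```

```text
t 9.45 tcp [0.026  0.0008 0.1973] F [-0.3  4.5  5.5] gap 0.0437
dark line x [-0.0025 -0.002  -0.003  -0.0015 -0.001  -0.0035] [-148. -147. -142. -140. -113.  -88.]
rail ((-45.245357513427734, 0.12731361389160156), (90.56989288330078, 44.478431701660156), 0.11728125065565109) -0.0905 0.133
```

View pics/w_endc.png

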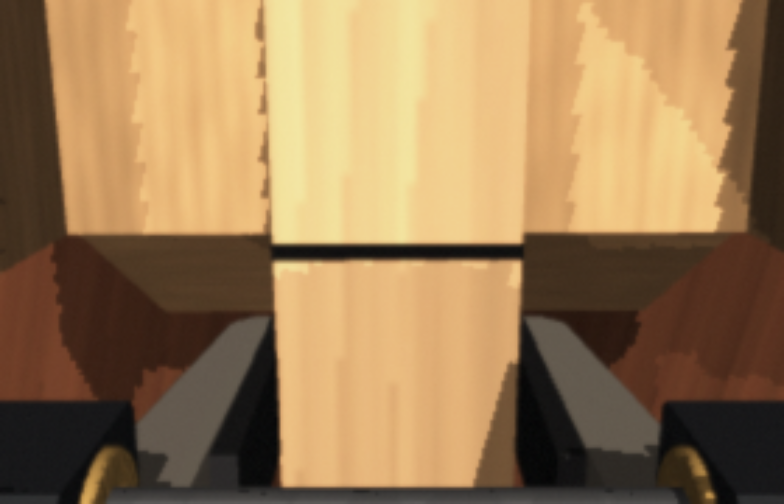

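The floor's end edge shows at crop row ~234 on both sides of the rail, and the mark at row ~251. I'll convert both to positions.

```bash
python3 - <<'E'
from h import *
s=arm.state(); K,T=campose("wrist",s)
im=cv2.cvtColor(cv2.imread("pics/w_end.png"),cv2.COLOR_BGR2GRAY).astype(int)
for n,cols,z in [("edgeL",range(215,265),.104),("edgeR",range(390,440),.104),("mark",range(285,360),.132)]:
    g=im[:,list(cols)].mean(1); dg=np.diff(g); lo,hi=(184,204)
    if n=="mark": w=np.clip(150-g[192:207],0,None); r=(np.arange(192,207)*w).sum()/w.sum()
    else: w=np.clip(-dg[lo:hi],0,None)**2; r=((np.arange(lo,hi)+.5)*w).sum()/w.sum()
    c=np.mean(list(cols)); ray=T[:3,:3]@np.array([(c-K[0,2])/K[0,0],-(r-K[1,2])/K[1,1],-1]); p=T[:3,3]+ray*(z-T[2,3])/ray[2]
    print(n,round(r,2),blk(p).round(4))
E
```

```text
edgeL 193.31 [ 0.0011 -0.0481  0.104 ]
edgeR 192.65 [0.0008 0.0548 0.104 ]
mark 199.54 [-0.002   0.0004  0.132 ]
```

>>> {"fn": "drive_tool", "kwargs": {"plan": [[[0, 0, 0], [0, -0.002, 0], 0.6], [[0, 0, 0], [0, -0.003, 0], 0.6], [[0, 0, 0], [0, -0.003, 0], 0.6], [[0, 0, 0], [0, -0.003, 0], 0.6]]}}

```text
time: 10.0
position: [0.607, -0.0891, 0.1972]
eef_rot: [-0.176, 1.564, 0.178]
ft_force: [-1.2, 3.9, 5.0]
finger_gap: 0.0438
```

```bash
cat > fin.py <<'E'
from h import *
s=arm.state(); K,T=campose("wrist",s); b,_=arm.camera("wrist"); im=cv2.cvtColor(b,cv2.COLOR_BGR2GRAY).astype(int)
for n,cols,z in [("edgeL",range(215,265),.104),("edgeR",range(390,440),.104),("mark",range(285,360),.132)]:
    g=im[:,list(cols)].mean(1); dg=np.diff(g)
    if n=="mark": w=np.clip(150-g[194:214],0,None); r=(np.arange(194,214)*w).sum()/w.sum()
    else: w=np.clip(-dg[178:204],0,None)**2; r=((np.arange(178,204)+.5)*w).sum()/w.sum()
    c=np.mean(list(cols)); ray=T[:3,:3]@np.array([(c-K[0,2])/K[0,0],-(r-K[1,2])/K[1,1],-1]); p=T[:3,3]+ray*(z-T[2,3])/ray[2]
    print(n,round(r,2),blk(p).round(4))
im,d=arm.camera("scene"); q=blk(cloud("scene",d,campose("scene")))
f=q[(q[...,0]>.003)&(q[...,0]<.06)&(abs(q[...,1])<.07)&(abs(q[...,1])>.03)&(q[...,2]>.015)&(q[...,2]<.1)]
print("flap",[(x,np.median(f[abs(f[:,0]-x)<.004][:,2]).round(3)) for x in (.008,.016,.024,.032)])
t=q[(q[...,0]>.06)&(q[...,0]<.17)&(abs(q[...,1])<.02)&(abs(q[...,2]-.132)<.012)]
print("rail top z vs x",np.polyfit(t[:,0],t[:,2],1).round(4),len(t),t[:,0].max())
cv2.imwrite("pics/fin.png",cv2.resize(im[130:320,130:480],(800,434)))
E
python3 fin.py
```

```text
edgeL 188.97 [ 0.001  -0.0479  0.104 ]
edgeR 188.57 [0.0008 0.0547 0.104 ]
mark 199.54 [0.0005 0.0005 0.132 ]
flap [(0.008, np.float64(0.082)), (0.016, np.float64(0.069)), (0.024, np.float64(0.057)), (0.032, np.float64(0.041))]
rail top z vs x [-0.0259  0.1311] 349 0.16386632200171156
```

View pics/fin.png

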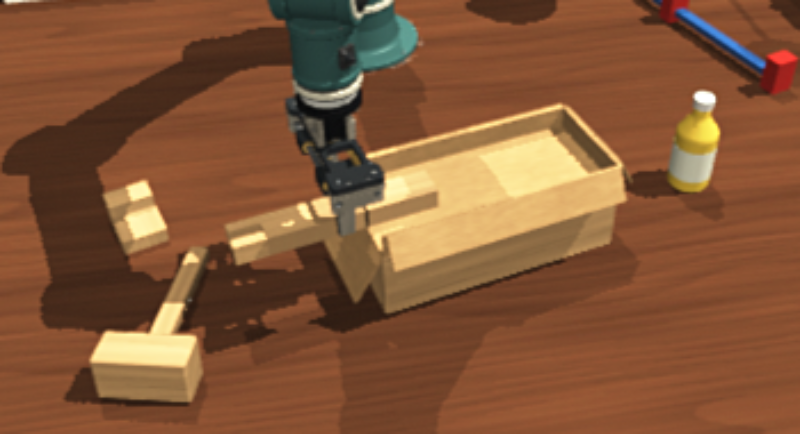

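```bash
python3 - <<'E'
from h import *
for n in("wrist","top"):
    s=arm.state(); im,d=arm.camera(n); q=blk(cloud(n,d,campose(n,s)))
    for nm,m in [("rail in",(abs(q[...,1])<.016)&(q[...,0]>-.085)&(q[...,0]<-.005)),("rail out",(abs(q[...,1])<.014)&(q[...,0]>.07)&(q[...,0]<.12)),("floor",(abs(q[...,1]-.045)<.012)&(q[...,0]>-.085)&(q[...,0]<-.005))]:
        t=q[m&(q[...,2]>.09)&(q[...,2]<.145)]
        if len(t)>20: print(n,nm,len(t),np.polyfit(t[:,0],t[:,2],1).round(4),np.median(t[:,2]).round(4))
E
```

```text
wrist rail in 12743 [-0.0065  0.1326] 0.1329
wrist rail out 1550 [-0.0124  0.1331] 0.1321
wrist floor 6646 [0.0007 0.1047] 0.1046
top rail in 266 [-0.035   0.1313] 0.133
top floor 198 [-0.0095  0.1044] 0.1048
```

```bash
python3 -c "
from bench import arm
print(arm.hand_in()); s=arm.state(); print(s['time'],s['position'],s['finger_gap'])"
```

```text
the job is handed in; nothing more can be done
None
the job is handed in; nothing more can be done
```

I folded the flap down with the closed fingers and gripped the rail near its centre of mass. I then slid it out along the tray floor and handed the job in while still holding it, at about 10 s of the 54 s allowed.

Last checks before handing in:
- **Flap:** it hangs at about 2.6 rad, with its outer part about 40 mm above the bench, well below the floor level of 104 mm.
- **Pencil line:** it lies within about 0.5 mm of the measured floor end edge, against a camera calibration good to about 2 mm. On the last small slide the line moved 2.5 mm for 3 mm commanded.
- **Grip:** the fingers hold the rail at a 43.8 mm gap, with about 6 N at the wrist.
- **Level:** these readings disagree. The wrist camera puts the rail level to within about 0.006–0.012 rad. The coarser scene and top views suggested 0.026–0.035 rad, which I took to be depth noise and side faces, and I made no correction.
- **Other items:** in the last picture the mallet, glue bottle and offcut look undisturbed. I did not re-measure their positions.

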